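Dip the slide rack: hang it, free the catch, hold the lever down

TASK

Hang the white slide rack, kept upright, by the middle of its wire handle on the hook above the glass dish and let go of it. Then flip the lever's safety catch outward, clear of the lever, and only then pull the sprung lever fully towards the robot, lowering the rack into the dish. Finish while still gripping the lever fully pulled; leave the spare dish, slide box and bottle where they stand.

Things in the scene. Friction and masses are not known exactly. Their poses are not given: they have to be found in the camera images.
- rack: Loose white slide rack, 220 g, glass slides in it: open box 56 (x) x 84 (y) x 40 (z) mm. Origin: centre of underside, z up. Wire handle 8 mm thick in its y-z plane: uprights at y = -38, +38 carry a straight bar along y, centreline at z 100; the opening under it is 68 wide, from z 40 to 96. A flat finger tab stands on the middle of the bar. Front and back are alike.
- rack_tab (a point): Point on the upright finger tab, 128 mm above the rack's underside, on its middle axis. Tab: 10 mm thick (rack's x), 26 wide (y), from the bar up to z 145. Pinch it from above across the 10 mm, fingertips at least 9 mm above the top of the bar, so that the hook has room.
- rack_bar (a point): Middle of the centreline of the rack's handle bar, 100 mm above its underside.
- dipper: Fixed dipping stand. Origin under its white base plate at table height; -x is its front (robot side), y its left, z up; turned up to 0.2 rad. In this frame, mm: plate x -110..130, y -142..168, 12 thick; column behind the dish x 90..126, y 50..120, top z 212; lever unit on the right: two cheeks to z 72 about y -90, x -85..-10.
- dip_hook: Steel hook, 8 mm round bar along the stand's x at its y 85, open end to the front (-x). Origin on the centreline of its lowest part, (0, 85, 187) mm in the stand's frame with the lever up, axes as the stand's. Upturned tip ends at x -25, top 17 mm above the origin; behind the valley (x +21 back to the column) top is 14 above. Goes straight down 57 mm per rad of lever, 60 in all.
- hook_seat (a point): Where the centre of the rack's bar lies when hung, bar along the stand's y: 8 mm above the hook's origin, 195 mm above the table with the lever up. The bar goes over the tip from the front, tip through the handle opening, then down into the valley.
- dish_rim (a point): Centre of the mouth of the fixed open glass dish, (0, 85, 75) mm in the stand's frame. Dish outside 104 (x) x 140 (y) mm, walls 4, inner floor at z 16, rim at z 75.
- dip_lever (a joint): Lever angle, rad: 0 = up, leaning 0.6 back (+x of the stand); grows as it is pulled to the front (-x) about the y axis through lever_pivot; stop at 1.05. A spring always returns it to 0: about 3 N at the grip at first, 6 to 7 N at the end. Blocked at about 0.12 while the catch stands.
- lever_pivot (a point): Axis of the lever, at (-50, -90, 50) mm in the stand's frame; the grip is 130 mm from it.
- lever_grip (a point): Middle of the grey round grip bar of the lever, 16 mm diameter, along the stand's y. On its centreline, at x = -50 + 130 sin(0.6 - q), y = -125, z = 50 + 130 cos(0.6 - q) mm in the stand's frame (q = lever joint). Free from 50 mm right (-y) of it to 25 mm left, where the 12 mm steel stem joins. Pinched from above across x it turns in the fingers.
- catch (a joint): Catch angle, rad: 0 = upright in front of the lever stem, blocking it (starts at 0 to 0.12); grows as it is tipped outward to the right (stand's -y) about the x axis through catch_pivot; stop at 1.4, nearly flat. Light (under 1.5 N at the head), stays where left or falls further outward. Clear of the stem from 0.5; tip it to 1.0 or more.
- catch_pivot (a point): Axis of the catch, at (-65, -90, 80) mm in the stand's frame.
- catch_head (a point): Centre of the catch's head, a steel block 58 (x) x 14 (y) x 30 (z) mm on a thin stalk, 55 mm above the catch's axis. Standing: at (-49, -90, 135) mm in the stand's frame, x -78..-20, z 120..150; its flat faces look to +y and -y.
- spare_dish: Bystander: loose covered glass dish 94 x 114 x 70 mm, origin at the centre of its underside.
- slide_box: Bystander: loose closed black slide box with grey lid, 100 x 170 x 34 mm, origin at the centre of its underside.
- wash_bottle: Bystander: loose round bottle, diameter 66 mm, 150 mm tall, origin at the centre of its underside.

How it is judged:
By the outcome, as a careful person would: the job done as asked, in the order asked, and still so for the second after the job is handed in, while the arm keeps its last pose, push and grip.
It also fails if it takes over 66 s, if anything falls off the work surface, if the arm or the gripper's body presses on something with over 40 N, if the wrist force passes 120 N, or if a joint passes its speed limit or range.

ROBOT

A 6-joint arm with a two-finger parallel gripper is mounted at the origin on the work surface. World frame = base frame: x ahead of the robot, y to its left, z up, the work surface at z = 0. Lengths are in mm, angles in rad, forces in N, time in s.
With the tool pointing down it reaches from about 300 to 775 mm from the base axis. Payload 14.6 kg.
Tool frame: the origin (TCP) lies midway between the tips of the shut fingers; the grasp point (between the pads) lies behind it (manip.grip_depth is the z of the grasp point in the tool frame, in mm); z points along the fingers, y is the line along which they close (so a half turn about z gives the same grasp; the last joint's range is limited). The gripper opens to 94 mm and grips with 3 to 60 N. Pads are 16 mm wide; open, the fingers measure 119 mm over their backs; the gripper's body (75 mm by 177 mm) begins 78 mm behind the grasp point.
Start: joints at [-0.067, 0.3, 1.521, -0, 1.321, -0.067], TCP at [549.99, -0.002, 205.446] pointing down, gripper open.
Joint ranges: [-3.03, 3.03], [-0.79, 2.21], [0.23, 2.52], [-1.04, 4.18], [0, 3.07], [-2.55, 2.55]. Speed limits (rad/s): [2.22, 2.22, 2.57, 3.14, 3.14, 3.14].

INTERFACE

Orientations are given as [roll, pitch, yaw] about the fixed x, y, z axes, in that order (R = Rz(yaw) Ry(pitch) Rx(roll)).
In Python, from cell import manip gives the robot as it stands.
- The arm moves only by the tool inch_along, called after "Request:" as a command line: name --argument value ..., lists and objects as JSON in quotes. Schema: {"type":"object","properties":{"offsets":{"type":"array","items":{"type":"array","prefixItems":[{"type":"array","items":{"type":"number"},"minItems":3,"maxItems":3},{"type":"array","items":{"type":"number"},"minItems":3,"maxItems":3}],"minItems":2,"maxItems":2},"minItems":1,"maxItems":5},"finger_gap":{"type":"number"},"grip_force":{"type":"number"},"only":{"type":"string"},"quiet":{"type":"boolean"},"lines":{"type":"string"}},"required":["offsets"],"additionalProperties":false}. offsets is a list of rows, 1 to 5 of them, each written [[dx, dy, dz], [rx, ry, rz]]: dx, dy, dz in units of 25 mm, then a rotation vector rx, ry, rz in units of 0.25 rad; each row is the pose to reach, as a shift and turn from the pose commanded when the call began, along the tool's axes at that moment; what a row does not reach only later rows make up. A row lasts 1/10 s, in which the tool goes at most 50 mm and 0.15 rad, less where a joint would pass 70% of its speed; a pose out of reach is approached as far as the arm can. finger_gap is the finger opening in mm, set as the call begins (left out keeps the last). The fingers move at their own pace and stop on an object; grip_force is the grip in N (left out, the last holds). Time passes only in rows, so rows that do not move let the fingers close. The tool returns the time, the measured TCP pose, the force, the opening and the grip force at its end. only (a regular expression) keeps the lines of the reply that match it, lines (a string "A,B") keeps lines A to B, and quiet returns only ok. Input that does not fit is refused with a message, and nothing moves.
- manip.read_state(): the state, without advancing time (a new reading comes with each control period).
- manip.camera(name): name is "scene" or "side" or "wrist"; returns (picture, depth): 420x560x3 uint8, red, green, blue; 420x560 float32, mm along the optical axis (not along the pixel's ray), 0 where there is no reading.
- manip.camera_info(name): a dict with "K" (3x3 intrinsics, pixels), "rvec" (rotation vector, rad) and "tvec" (3), from world to camera coordinates, as OpenCV has them; the wrist camera has in their place "mount" (4x4, takes a point from camera to tool coordinates, whose origin is the TCP and whose axes are the flange's). Camera axes: x right, y down, z forward; pixel columns grow to the right and rows downward; lengths in mm; the calibration is good to about 2 mm. The wrist camera is an equidistant fisheye: a pixel r from the principal point sees the ray r / f radians off the axis. A picture is of the moment at which its call begins: read the wrist's pose just before it. camera_info takes no time and is no camera call.
- manip.sign_off(): hands the job in; it is judged then, once.
The state is a dict: "clock": time; "joints": joint angles; "qd": joint speeds; "effort": joint torques, N m; "eef_pos": TCP position; "eef_rot": TCP orientation; "wrist_force": force on the tool from outside, world axes, zero at the start; "moment": the same for the moment, N m; "finger_gap": finger opening in mm; "finger_force": force on a finger pad.
Only numpy, scipy, OpenCV 4.12 (cv2) and the standard library are available. Lean on these libraries where they do the work, as an engineer would, in place of code of your own. Each camera call takes 0.05 s, during which the arm holds its last target. There are 200 camera calls.

## Working session

There is one attempt and no reset: what is moved stays moved. The work goes in short steps, Python scripts to look and compute and a tool call to move; the robot and the scene stay as the last step left them, time stands still between calls to the robot, and variables do not carry over. Pictures are saved under pics/ and viewed, at most 10 in all, crops included, and the job is handed in when it is done.

```bash
ls; mkdir -p pics; python3 - <<'E'
from cell import manip
import cv2,numpy as np
print(manip.grip_depth, manip.read_state())
for n in ("scene","side","wrist"):
    p,d=manip.camera(n); cv2.imwrite(f"pics/{n}0.png",p[...,::-1]); np.savez(f"pics/{n}0.npz",p=p,d=d); print(n,manip.camera_info(n))
E
```

```text
cell.py
pics
-18.8 {'clock': 0.0, 'joints': array([-6.65942676e-02,  3.00495337e-01,  1.52160701e+00,  1.24212822e-05,
        1.32068865e+00, -6.65883663e-02]), 'qd': array([-0.00021311, -0.00119813,  0.00017874,  0.00078334,  0.000683  ,
        0.00215843]), 'effort': array([-1.53750298e-03, -5.31805658e+01, -3.52735734e+01,  7.07558286e-02,
        2.43994006e-02, -4.79655944e-05]), 'eef_pos': array([5.49728806e+02, 2.15704066e-02, 2.04862066e+02]), 'eef_rot': array([-3.14039776e+00, -9.17417063e-05,  1.57078729e+00]), 'wrist_force': array([ 0.85735418, -0.62376068,  0.68860213]), 'moment': array([-0.01409944, -0.06363389, -0.04425414]), 'finger_force': 0.0, 'finger_gap': 94.22324399407654}
scene {'K': array([[399.2852921 ,   0.        , 272.28089753],
       [  0.        , 399.2852921 , 211.68603738],
       [  0.        ,   0.        ,   1.        ]]), 'rvec': array([ 2.0814703 ,  1.27684845, -0.53477461]), 'tvec': array([-192.52188804, -215.44807259, 1349.59445205])}
side {'K': array([[477.28840941,   0.        , 287.96199494],
       [  0.        , 477.28840941, 212.57586409],
       [  0.        ,   0.        ,   1.        ]]), 'rvec': array([ 2.27610478, -0.87501647,  0.33867381]), 'tvec': array([-346.74857845,  317.04688389, 1154.44478428])}
wrist {'K': array([[325.1922621 ,   0.        , 284.24019404],
       [  0.        , 325.1922621 , 211.88768057],
       [  0.        ,   0.        ,   1.        ]]), 'mount': array([[-5.47058354e-04, -9.61693052e-01, -2.74128027e-01,
         7.90272675e+01],
       [ 9.99999681e-01, -3.66391750e-04, -7.10258562e-04,
         6.85019140e-01],
       [ 5.82612476e-04, -2.74128328e-01,  9.61692945e-01,
        -1.79101902e+02],
       [ 0.00000000e+00,  0.00000000e+00,  0.00000000e+00,
         1.00000000e+00]])}
```
Tool yaw 1.57: roll pi, yaw pi/2. R = Rz(90)Rx(180): tool x -> world y; tool y -> Rx180: (0,-1,0) -> Rz90 -> (1,0,0); so tool y = world +x; tool z = down. Fingers close along world x. Good.

View pics/scene0.png

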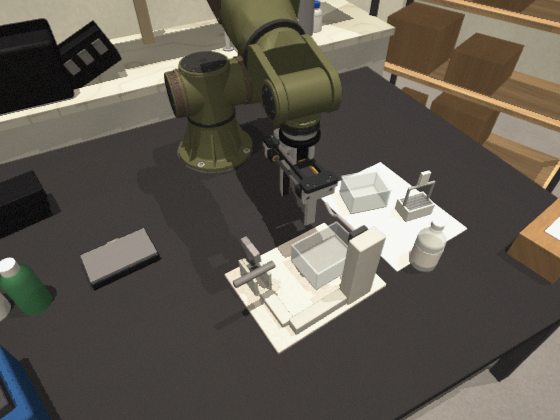

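View pics/side0.png

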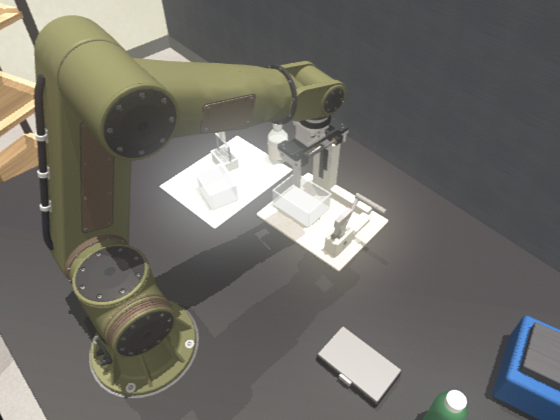

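```bash
cat > h.py <<'E'
import numpy as np,cv2
from cell import manip
from scipy.spatial.transform import Rotation as Ro
def cloud(n,d):
    i=manip.camera_info(n);K=i["K"];v,u=np.mgrid[:420,:560]
    P=np.stack([(u-K[0,2])/K[0,0]*d,(v-K[1,2])/K[1,1]*d,d],-1)
    R=cv2.Rodrigues(i["rvec"])[0]
    W=(P-i["tvec"])@R
    W[d<=0]=np.nan
    return W
def proj(n,X):
    i=manip.camera_info(n);return cv2.projectPoints(np.float64(X).reshape(-1,1,3),i["rvec"],i["tvec"],i["K"],None)[0][:,0]
E
python3 - <<'E'
from h import *
a=np.load("pics/scene0.npz");b=np.load("pics/side0.npz")
A=cloud("scene",a["d"]);B=cloud("side",b["d"])
np.set_printoptions(precision=1,suppress=True)
for u,v in [(424,180),(415,207),(346,220),(365,240),(255,272),(250,248),(430,225),(365,178)]: print("sc",u,v,A[v,u])
for u,v in [(222,136),(225,158),(370,203),(346,215)]: print("sd",u,v,B[v,u])
p=cv2.resize(a["p"][150:350,215:475],None,fx=3,fy=3,interpolation=cv2.INTER_CUBIC);cv2.imwrite("pics/c1.png",p[...,::-1])
p=cv2.resize(b["p"][100:280,150:410],None,fx=3,fy=3,interpolation=cv2.INTER_CUBIC);cv2.imwrite("pics/c2.png",p[...,::-1])
E
```

```text
sc 424 180 [545.  383.9 125.4]
sc 415 207 [547.2 382.2  28.7]
sc 346 220 [478.  206.   -2.7]
sc 365 240 [695.4  74.1 213. ]
sc 255 272 [ 632.5 -137.1  163. ]
sc 250 248 [ 561.1 -116.6  148.5]
sc 430 225 [601.5 396.5   0.9]
sc 365 178 [422.9 296.1  73.2]
sd 222 136 [531.5 378.1 123. ]
sd 225 158 [533.6 380.2  29.3]
sd 370 203 [ 626.  -142.7  163.8]
sd 346 215 [ 560.9 -120.4  147. ]
```

View pics/c1.png

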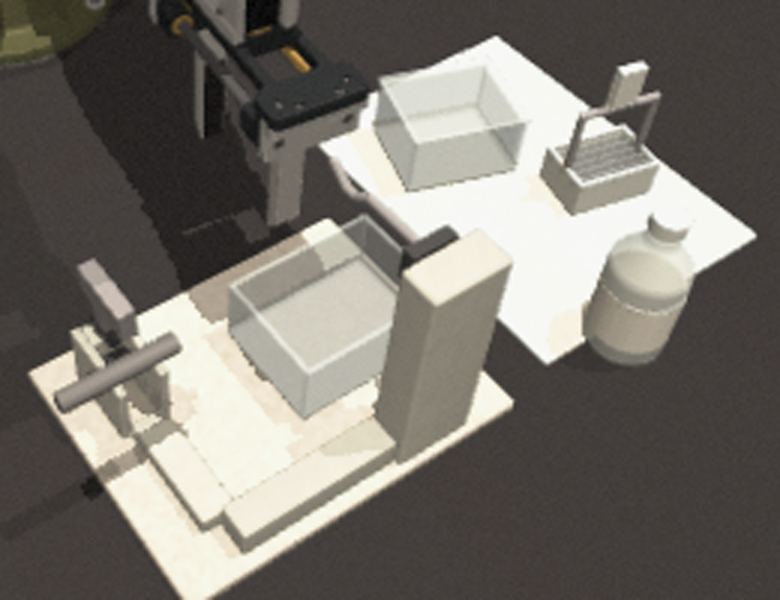

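View pics/c2.png

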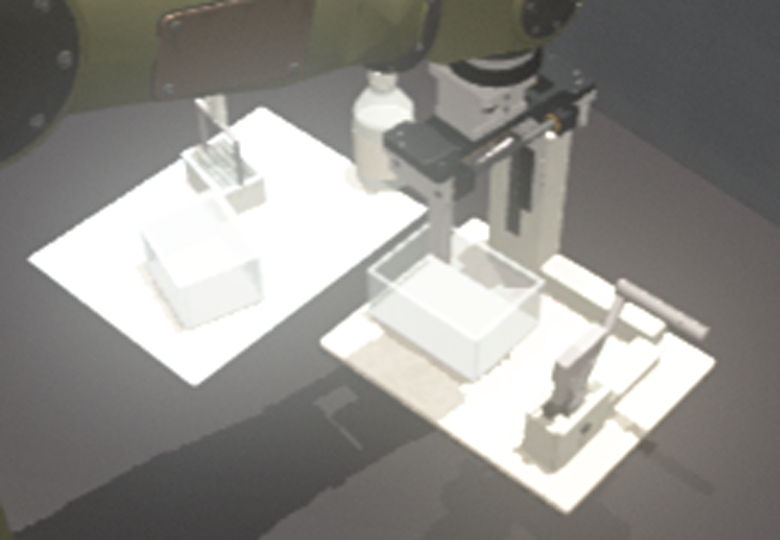

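```bash
python3 - <<'E'
from h import *
np.set_printoptions(precision=1,suppress=True)
a=np.load("pics/scene0.npz");b=np.load("pics/side0.npz")
C={"sc":cloud("scene",a["d"]),"sd":cloud("side",b["d"])}
def sel(W,x0,x1,y0,y1,z0,z1):
    P=W.reshape(-1,3);return P[(P[:,0]>x0)&(P[:,0]<x1)&(P[:,1]>y0)&(P[:,1]<y1)&(P[:,2]>z0)&(P[:,2]<z1)]
def rect(P): r=cv2.minAreaRect(P[:,:2].astype(np.float32));return np.round(r[0],1),np.round(r[1],1),round(r[2],1)
for n,W in list(C.items())+[("both",np.concatenate([C["sc"].reshape(-1,3),C["sd"].reshape(-1,3)]))]:
    print(n)
    for name,bx in dict(plate=(430,800,-200,230,8,17),coltop=(640,760,20,150,200,225),col=(640,760,20,150,60,195),rackbox=(470,620,300,460,5,46),rim=(470,620,300,460,34,46),bar=(470,620,300,460,92,107),tab=(470,620,300,460,110,142),tabtop=(470,620,300,460,141,155),grip=(590,680,-210,-60,150,180),catch=(500,600,-170,-80,125,160)).items():
        P=sel(W,*bx)
        if len(P)>4: print(name,len(P),rect(P),np.median(P,0),"ptp",P.min(0),P.max(0))
        else: print(name,len(P))
E
```

```text
sc
plate 5385 (array([597.4,  44.5]), array([242.4, 400.3]), 6.4) [618.7 -39.4  12.5] ptp [ 454.8 -165.7    8. ] [738.7 229.9  17. ]
coltop 731 (array([676. ,  80.7]), array([70.1, 71.4]), 5.8) [691.8  78.1 211.3] ptp [641.2  45.7 200.1] [714.  117.2 214.8]
col 1295 (array([686.3,  58.2]), array([115.6,  52.2]), 49.7) [708.1  60.3 132. ] ptp [640.   20.3  60.1] [714.5 119.2 195. ]
rackbox 889 (array([547.3, 378.2]), array([166.5, 119.4]), 85.0) [540.9 373.9  32.5] ptp [481.2 300.2   5.1] [613.6 458.3  45.6]
rim 397 (array([531.3, 362.7]), array([145.2,  68.1]), 74.8) [537.1 385.3  38.3] ptp [482.1 300.9  34. ] [571.1 434.4  45.6]
bar 85 (array([538.1, 388.2]), array([83.8, 11.5]), 82.2) [539.4 379.  102.4] ptp [531.  346.2  92.2] [546.9 429.6 106.6]
tab 96 (array([541.5, 387.6]), array([26.9, 10.6]), 68.4) [542.1 383.1 126.4] ptp [532.  374.3 110.1] [546.7 401.9 142. ]
tabtop 38 (array([538., 388.]), array([26.3, 11.5]), 86.5) [540.5 387.5 145. ] ptp [532.2 374.6 141.2] [544.5 401.1 148. ]
grip 367 (array([ 632.4, -138.8]), array([15.8, 93. ]), 6.7) [ 635.  -140.8  163.4] ptp [ 621.1
[... 1896 characters left out ...]
[535.4 385.4  38.1] ptp [482.1 300.9  34. ] [571.1 437.4  45.7]
bar 129 (array([536.5, 387.6]), array([85.4, 14.5]), 82.2) [537.5 378.2 101.8] ptp [524.4 345.2  92.2] [546.9 430.  106.6]
tab 136 (array([537.1, 388. ]), array([28.9, 16.8]), 82.5) [540.6 381.9 125.1] ptp [529.2 374.1 110.1] [546.7 402.2 142. ]
tabtop 40 (array([538.5, 386.8]), array([30.4, 13.2]), 72.9) [539.9 385.9 144.8] ptp [528.1 373.4 141.2] [544.5 401.1 148. ]
grip 580 (array([ 630.3, -139.2]), array([20.1, 93.1]), 6.8) [ 632.1 -140.6  162.9] ptp [ 615.8 -186.5  150.4] [644.  -92.5 167.9]
catch 421 (array([ 561.6, -114.1]), array([77.6, 16. ]), 5.4) [ 557.1 -116.5  148. ] ptp [ 522.6 -125.1  125. ] [ 600.  -103.9  153.8]
```

```bash
python3 - <<'E'
from h import *
np.set_printoptions(precision=1,suppress=True)
a=np.load("pics/scene0.npz");b=np.load("pics/side0.npz")
C={"sc":cloud("scene",a["d"]).reshape(-1,3),"sd":cloud("side",b["d"]).reshape(-1,3)}
C["both"]=np.vstack(list(C.values()))
for yaw in (0.112,0.118,0.124):
  R=Ro.from_euler("z",yaw).as_matrix()
  print(yaw)
  for n,W in C.items():
    P=(W-[595,-19,0])@R
    def q(name,x0,x1,y0,y1,z0,z1):
        S=P[(P[:,0]>x0)&(P[:,0]<x1)&(P[:,1]>y0)&(P[:,1]<y1)&(P[:,2]>z0)&(P[:,2]<z1)]
        if len(S)>4: print(n,name,len(S),np.percentile(S,[3,97],axis=0).T.ravel(), "slope",np.polyfit(S[:,1],S[:,0],1)[:1])
    q("plate+",20,200,-180,60,8,16)
    q("plate-",-180,-90,-180,100,8,16)
    q("coltop",75,160,20,150,206,219)
    q("grip",0,80,-190,-60,150,175)
    q("catch",-90,-5,-115,-70,142,156)
    q("dishrim",-70,70,0,180,70,80)
    q("hook",-40,70,70,100,183,208)
E
```

```text
0.112
sc plate+ 2270 [  23.1  128.8 -134.6   48.7    9.3   15. ] slope [-0.1]
sc plate- 377 [-109.4  -91.1 -132.4   94.1    9.8   14.7] slope [-0.]
sc coltop 639 [ 78.3 125.4  56.4 120.3 207.1 213.8] slope [-0.]
sc grip 367 [  17.4   30.9 -168.4  -80.1  154.9  166.7] slope [0.]
sc catch 171 [-77.2 -20.5 -97.4 -84.  143.8 151.9] slope [0.1]
sc dishrim 356 [-52.4  51.9  20.  159.6  70.4  77.3] slope [-0.3]
sc hook 154 [-20.   65.9  86.   92.9 187.4 203. ] slope [-0.8]
sd plate+ 713 [  23.   121.7 -135.3   29.2    8.4   15.3] slope [-0.1]
sd plate- 515 [-113.3  -90.7 -130.7   91.9    8.3   14.9] slope [-0.]
sd coltop 14 [ 76.9  97.3  55.5  89.8 206.1 211.8] slope [-0.4]
sd grip 213 [  12.3   25.9 -168.2  -80.6  152.   166.4] slope [-0.]
sd catch 117 [-80.  -24.4 -97.6 -83.5 142.7 153. ] slope [-0.2]
sd dishrim 252 [-56.3  49.2  19.6 160.1  70.2  77.9] slope [-0.1]
sd hook 11 [ 33.9  65.9  88.4  95.2 197.  202.6] slope [-2.]
both plate+ 2983 [  23.1  128.3 -134.9   45.6    8.8   15. ] slope [-0.1]
both plate- 892 [-112.6  -90.8 -131.9   92.7    8.5   14.8] slope [-0.]
both coltop 653 [ 7
[... 2440 characters left out ...]
0.8  152.   166.4] slope [0.]
sd catch 117 [-81.1 -25.4 -97.  -83.1 142.7 153. ] slope [-0.3]
sd dishrim 252 [-55.4  50.3  19.5 160.1  70.2  77.9] slope [-0.1]
sd hook 11 [ 35.   66.9  87.7  94.7 197.  202.6] slope [-2.2]
both plate+ 2974 [  23.   127.8 -135.9   45.7    8.7   15. ] slope [-0.1]
both plate- 896 [-112.9  -91.2 -130.9   92.     8.5   14.8] slope [0.]
both coltop 655 [ 79.1 126.4  55.  119.  207.  213.8] slope [-0.]
both grip 580 [  11.3   29.1 -168.5  -80.5  153.4  166.7] slope [0.]
both catch 288 [-79.9 -22.1 -96.9 -83.3 143.  152.5] slope [-0.2]
both dishrim 608 [-54.4  52.5  19.8 159.9  70.3  77.6] slope [-0.2]
both hook 165 [-18.5  67.3  85.5  94.  187.5 202.9] slope [-1.6]
```

The manual's scale: shifts go in units of 25 mm and turns go in units of 0.25 rad. Converting my numbers, 40 mm is 1.6, -12 mm is -0.48, 0.1 rad is 0.4.

Request:
inch_along --offsets '[[[1.6,0,0],[0,0,0.2]],[[3.2,0,0],[0,0,0.4]],[[4.8,0,0],[0,0,0.516]],[[6.4,-0.24,0],[0,0,0.516]],[[8,-0.48,0],[0,0,0.516]]]' --finger_gap 40

```text
clock: 0.65
eef_pos: [537.5, 201.6, 205.2]
eef_rot: [-3.141, 0.0, 1.442]
wrist_force: [0.6, -1.0, -0.1]
finger_gap: 57.2
finger_force: 0.0
```

Request:
inch_along --offsets '[[[1.2,0,0],[0,0,0]],[[2.8,-0.2,0],[0,0,0]],[[3.6,-0.4,0],[0,0,0]],[[3.6,-0.4,0],[0,0,0]],[[3.6,-0.4,0],[0,0,0]]]'

```text
clock: 1.15
eef_pos: [539.5, 290.3, 205.0]
eef_rot: [-3.141, 0.001, 1.442]
wrist_force: [0.3, -0.3, 0.5]
finger_gap: 39.7
finger_force: 0.0
```

```bash
cat >> h.py <<'E'
def tool():
    s=manip.read_state();T=np.eye(4);T[:3,:3]=Ro.from_euler("xyz",s["eef_rot"]).as_matrix();T[:3,3]=s["eef_pos"];return T
def wcloud(T,d):
    i=manip.camera_info("wrist");K=i["K"];v,u=np.mgrid[:420,:560]
    x,y=(u-K[0,2])/K[0,0],(v-K[1,2])/K[1,1];t=np.hypot(x,y);k=np.where(t>1e-6,np.tan(np.minimum(t,1.45))/np.maximum(t,1e-6),1)
    P=np.stack([x*k*d,y*k*d,d,np.ones_like(d)],-1);W=(P@(T@i["mount"]).T)[...,:3];W[(d<=0)|(t>1.3)]=np.nan;return W
def wsnap(n):
    T=tool();p,d=manip.camera("wrist");cv2.imwrite(f"pics/{n}.png",p[...,::-1]);np.savez(f"pics/{n}.npz",p=p,d=d,T=T);return T,p,d
def wproj(T,X):
    i=manip.camera_info("wrist");M=np.linalg.inv(T@i["mount"]);P=(np.c_[np.float64(X).reshape(-1,3),np.ones(np.size(X)//3)]@M.T)[:,:3]
    t=np.arctan2(np.hypot(P[:,0],P[:,1]),P[:,2]);h=np.hypot(P[:,0],P[:,1]);return P[:,:2]/h[:,None]*t[:,None]*i["K"][0,0]+i["K"][:2,2]
E
python3 - <<'E'
from h import *
np.set_printoptions(precision=1,suppress=True)
T,p,d=wsnap("w1");print(T[:3,3])
W=wcloud(T,d).reshape(-1,3)
for z0,z1 in((92,107),(110,140),(141,150),(34,45)):
    S=W[(abs(W[:,0]-537)<50)&(abs(W[:,1]-388)<60)&(W[:,2]>z0)&(W[:,2]<z1)]
    print(z0,len(S),cv2.minAreaRect(S[:,:2].astype(np.float32)) if len(S)>4 else "",np.median(S,0))
E
```

```text
[539.5 290.3 205. ]
92 554 ((538.7952270507812, 386.90325927734375), (83.10806274414062, 8.714966773986816), 83.14131927490234) [538.3 372.  103.1]
110 49 ((543.2716674804688, 386.365234375), (24.63855743408203, 0.4619240164756775), 82.9822769165039) [543.3 386.2 127.3]
141 469 ((538.4286499023438, 387.176025390625), (25.55660057067871, 9.737751007080078), 84.28855895996094) [538.5 387.4 144.8]
34 1312 ((530.2190551757812, 376.75067138671875), (106.77568054199219, 71.40495300292969), 81.77040100097656) [533.3 386.4  39.3]
```

View pics/w1.png

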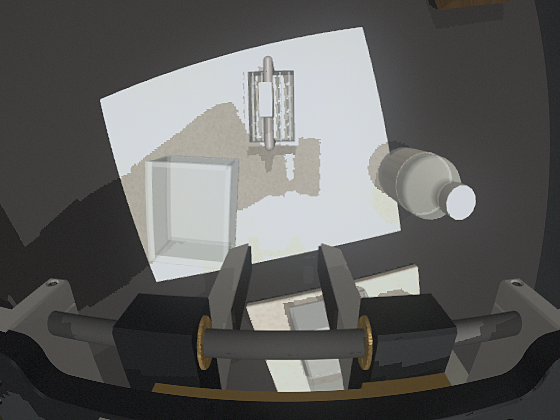

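Scaled: 96 mm is 3.84, -13.5 mm is -0.54, -0.01 rad is -0.04.

Request:
inch_along --offsets '[[[1.4,-0.2,0],[0,0,-0.04]],[[2.8,-0.4,0],[0,0,-0.04]],[[3.84,-0.54,0],[0,0,-0.04]],[[3.84,-0.54,0.8],[0,0,-0.04]],[[3.84,-0.54,1.8],[0,0,-0.04]]]'

```text
clock: 1.7
eef_pos: [539.3, 387.2, 160.8]
eef_rot: [3.14, -0.001, 1.451]
wrist_force: [0.8, 1.5, -0.4]
finger_gap: 40.1
finger_force: 0.0
```

Request:
inch_along --offsets '[[[0,0,1],[0,0,0]],[[0,0,1.76],[0,0,0]],[[0,0,1.76],[0,0,0]],[[0,0,1.76],[0,0,0]]]'

```text
clock: 2.1
eef_pos: [539.2, 386.8, 117.3]
eef_rot: [3.141, -0.0, 1.451]
wrist_force: [-0.2, 0.6, 1.0]
finger_gap: 39.9
finger_force: 0.0
```

Request:
inch_along --offsets '[[[0,0,0],[0,0,0]],[[0,0,0],[0,0,0]],[[0,0,0],[0,0,0]],[[0,0,0],[0,0,0]],[[0,0,0],[0,0,0]]]' --finger_gap 5 --grip_force 25

```text
clock: 2.6
eef_pos: [538.6, 387.5, 116.7]
eef_rot: [3.141, -0.0, 1.452]
wrist_force: [-0.3, -0.8, 2.6]
finger_gap: 9.7
finger_force: 25.0
```

Request:
inch_along --offsets '[[[0,0,-0.8],[0,0,0]],[[0,0,-2],[0,0,0]],[[0,0,-3.2],[0,0,0]],[[0,0,-4.2],[0,0,0]],[[0,0,-4.68],[0,0,0]]]'

```text
clock: 3.1
eef_pos: [538.9, 387.7, 235.7]
eef_rot: [3.14, -0.002, 1.452]
wrist_force: [0.5, -0.3, -3.0]
finger_gap: 9.8
finger_force: 25.0
```

```bash
python3 - <<'E'
from h import *
np.set_printoptions(precision=1,suppress=True)
T=np.eye(4);T[:3,:3]=Ro.from_euler("xyz",[-3.1404,-0.0001,1.5708]).as_matrix();T[:3,3]=[549.73,0,204.86]
W0=wcloud(T,np.load("pics/wrist0.npz")["d"]).reshape(-1,3)
z=np.load("pics/w1.npz");W1=wcloud(z["T"],z["d"]).reshape(-1,3)
for yaw in (0.112,.118):
  R=Ro.from_euler("z",yaw).as_matrix()
  for W in (W0,W1):
    P=(W-[593.5,-14.8,0])@R
    def q(name,x0,x1,y0,y1,z0,z1):
        S=P[(P[:,0]>x0)&(P[:,0]<x1)&(P[:,1]>y0)&(P[:,1]<y1)&(P[:,2]>z0)&(P[:,2]<z1)]
        if len(S)>4: print(name,len(S),np.percentile(S,[3,97],axis=0).T.ravel(), "slope y/x",np.polyfit(S[:,0],S[:,1],1)[:1]*1000)
    q("coltop",75,160,20,150,206,219)
    q("grip",0,80,-190,-60,150,175)
    q("catch",-90,-5,-115,-70,142,156)
    q("dishrim",-70,70,0,180,70,80)
    q("hook",-26,80,70,100,178,208)
E
```

```text
coltop 5810 [ 77.6 123.4  53.  115.8 207.4 212.7] slope y/x [15.8]
grip 496 [  16.9   30.8 -148.6 -107.8  157.2  165.4] slope y/x [160.]
dishrim 2239 [-50.3  52.7  14.8 153.4  70.9  76.1] slope y/x [-11.8]
hook 2892 [-19.4  77.8  72.7  97.4 183.7 205.8] slope y/x [10.3]
dishrim 201 [-50.9  -6.2  53.  154.6  70.8  75.9] slope y/x [2009.]
coltop 5810 [ 78.1 123.9  52.3 115.1 207.4 212.7] slope y/x [20.9]
grip 496 [  16.1   30.  -148.8 -107.9  157.2  165.4] slope y/x [212.2]
dishrim 2239 [-49.8  53.2  14.8 153.4  70.9  76.1] slope y/x [-7.7]
hook 2892 [-18.9  78.3  72.7  97.  183.7 205.9] slope y/x [8.6]
dishrim 201 [-50.4  -5.3  53.3 154.7  70.8  75.9] slope y/x [1985.9]
```

View pics/wrist0.png

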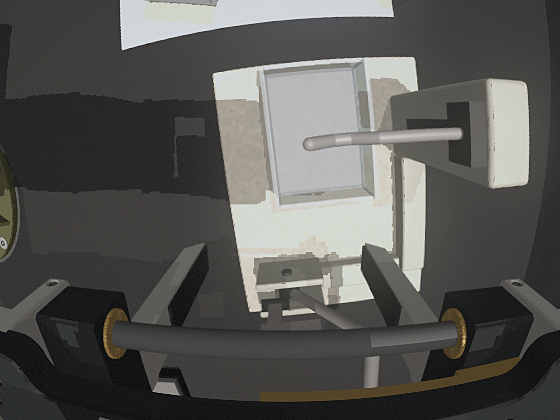

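```bash
python3 - <<'E'
from h import *
np.set_printoptions(precision=1,suppress=True)
T=np.eye(4);T[:3,:3]=Ro.from_euler("xyz",[-3.1404,-0.0001,1.5708]).as_matrix();T[:3,3]=[549.73,0,204.86]
W=wcloud(T,np.load("pics/wrist0.npz")["d"]).reshape(-1,3)
R=Ro.from_euler("z",.118).as_matrix();P=(W-[594.8,-15.6,0])@R
for x0 in range(-30,60,10):
    S=P[(P[:,0]>x0)&(P[:,0]<x0+10)&(abs(P[:,1]-85)<20)&(P[:,2]>175)&(P[:,2]<210)]
    if len(S)>4:print(x0,len(S),S[:,0].min(),np.percentile(S[:,1],[5,50,95]),np.percentile(S[:,2],[50,98]))
for ax,(x0,x1,y0,y1,z0,z1) in {"coltop":(88,140,40,130,206,216),"rim":(-70,70,0,180,71,79)}.items():
    S=P[(P[:,0]>x0)&(P[:,0]<x1)&(P[:,1]>y0)&(P[:,1]<y1)&(P[:,2]>z0)&(P[:,2]<z1)]
    print(ax,cv2.minAreaRect(S[:,:2].astype(np.float32)))
c=np.load("pics/scene0.npz")
E
```

```text
-30 88 -24.5672008964761 [82.5 85.5 88.2] [202.7 204.4]
-20 218 -19.945042512678285 [81.9 85.6 88.9] [199.5 203.7]
-10 205 -9.980386845706718 [81.6 85.4 88.6] [191.  195.8]
0 226 0.009969427485832417 [81.6 85.3 88.8] [190.7 193.9]
10 252 10.115909682134282 [81.5 85.2 88.5] [196.  200.6]
20 219 20.000013942441576 [81.4 85.1 88.5] [200.  201.8]
30 208 30.06537855627159 [81.4 85.1 88.4] [200.1 201.6]
40 194 40.12063025064497 [81.3 85.  88.3] [200.1 201.7]
50 192 50.110678945729966 [81.2 85.  88.5] [200.  202.1]
coltop ((107.16447448730469, 84.26856231689453), (38.39960861206055, 70.4030532836914), 0.43439531326293945)
rim ((0.5434226989746094, 84.73654174804688), (141.049072265625, 105.01760864257812), 89.46502685546875)
```

Scaled: -15 mm is -0.6, -3 mm is -0.12, -0.12 rad is -0.48.

Request:
inch_along --offsets '[[[-0.6,0,-0.12],[0,0,0]],[[-1.8,0,-0.12],[0,0,-0.16]],[[-3.2,0,-0.12],[0,0,-0.32]],[[-4.6,0,-0.12],[0,0,-0.48]],[[-6,0,-0.12],[0,0,-0.64]]]'

```text
clock: 3.6
eef_pos: [520.1, 237.1, 235.3]
eef_rot: [-3.14, 0.001, 1.614]
wrist_force: [0.2, -0.3, -2.9]
finger_gap: 9.9
finger_force: 25.0
```

```bash
python3 - <<'E'
from h import *
T=tool();s=np.array([515.5,60.9,236.5]);print(T[:3,3],manip.read_state()["eef_rot"],T[:3,:3].T@(s-T[:3,3]))
E
```

```text
[520.13336223 237.1383952  235.33544709] [-3.14009060e+00  5.66055366e-04  1.61366329e+00] [-175.87856784  -12.18318382   -1.04669743]
```

Scaled: -176 mm is -7.04, -12 mm is -0.48, -0.076 rad is -0.304.

Request:
inch_along --offsets '[[[-1.6,-0.12,0],[0,0,-0.16]],[[-3.2,-0.24,0],[0,0,-0.304]],[[-4.8,-0.36,0],[0,0,-0.304]],[[-6.2,-0.48,0],[0,0,-0.304]],[[-7.04,-0.48,0],[0,0,-0.304]]]'

```text
clock: 4.1
eef_pos: [515.4, 60.0, 235.7]
eef_rot: [-3.14, 0.0, 1.686]
wrist_force: [0.2, 0.2, -3.4]
finger_gap: 9.8
finger_force: 25.0
```

Request:
inch_along --offsets '[[[0,0,0],[0,0,0]],[[0,0,0],[0,0,0]]]'

```text
clock: 4.3
eef_pos: [515.9, 62.2, 235.9]
eef_rot: [-3.141, -0.0, 1.687]
wrist_force: [0.2, 0.2, -2.7]
finger_gap: 9.9
finger_force: 25.0
```

```bash
python3 - <<'E'
from h import *
T,p,d=wsnap("w2");st=manip.read_state();s=np.array([585,69,236.5]);print(T[:3,3],st["eef_rot"],T[:3,:3].T@(s-T[:3,3]))
p,d=manip.camera("side");p=cv2.resize(p[80:280,200:400],None,fx=3,fy=3);cv2.imwrite("pics/s2.png",p[...,::-1])
E
```

```text
[515.85401561  62.22946533 235.86353572] [-3.14079807e+00 -2.68885316e-04  1.68795949e+00] [-1.29433687 69.46396828 -0.70298444]
```

View pics/w2.png

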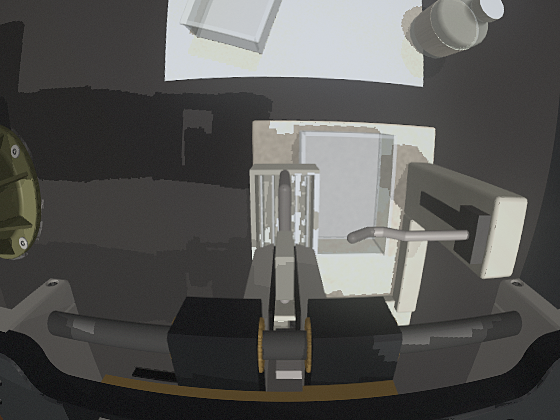

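Request:
inch_along --offsets '[[[-0.04,0.6,0],[0,0,0]],[[-0.04,1.32,0],[0,0,0]],[[-0.04,2,0],[0,0,0]],[[-0.04,2.48,0],[0,0,0]],[[-0.04,2.78,0],[0,0,0]]]'

```text
clock: 4.9
eef_pos: [585.7, 70.4, 235.8]
eef_rot: [-3.141, -0.0, 1.689]
wrist_force: [-0.5, 0.3, -2.1]
finger_gap: 9.9
finger_force: 25.0
```

Request:
inch_along --offsets '[[[0,0,0],[0,0,0]],[[0,0,0.16],[0,0,0]],[[0,0,0.36],[0,0,0]],[[0,0,0.56],[0,0,0]],[[0,0,0.72],[0,0,0]]]'

```text
clock: 5.4
eef_pos: [584.9, 69.3, 217.9]
eef_rot: [-3.141, 0.0, 1.688]
wrist_force: [0.2, 1.0, -2.5]
finger_gap: 9.8
finger_force: 25.0
```

Request:
inch_along --offsets '[[[0,0,0.08],[0,0,0]],[[0,0,0.16],[0,0,0]],[[0,0,0.22],[0,0,0]],[[0,0,0.22],[0,0,0]]]'

```text
clock: 5.8
eef_pos: [585.1, 69.3, 212.8]
eef_rot: [-3.141, -0.0, 1.688]
wrist_force: [-0.6, 0.2, -2.1]
finger_gap: 9.6
finger_force: 25.0
```

Scaled: 1.5 mm is 0.06, 0.8 mm is 0.032.

Request:
inch_along --offsets '[[[0,0,0.032],[0,0,0]],[[0,0,0.06],[0,0,0]],[[0,0,0.06],[0,0,0]],[[0,0,0.06],[0,0,0]]]'

```text
clock: 6.2
eef_pos: [585.2, 69.3, 211.6]
eef_rot: [3.141, -0.0, 1.688]
wrist_force: [-0.3, -0.9, -2.1]
finger_gap: 9.8
finger_force: 25.0
```

Request:
inch_along --offsets '[[[0,0,0.02],[0,0,0]],[[0,0,0.04],[0,0,0]],[[0,0,0.04],[0,0,0]],[[0,0,0.04],[0,0,0]]]'

```text
clock: 6.6
eef_pos: [585.3, 69.3, 211.0]
eef_rot: [3.141, 0.0, 1.688]
wrist_force: [-1.3, -0.1, 5.6]
finger_gap: 9.9
finger_force: 25.0
```

Request:
inch_along --offsets '[[[0,0,-0.024],[0,0,0]],[[0,0,-0.024],[0,0,0]]]'

```text
clock: 6.8
eef_pos: [585.2, 69.3, 211.1]
eef_rot: [3.141, -0.0, 1.688]
wrist_force: [-1.9, 0.8, 3.0]
finger_gap: 9.8
finger_force: 25.0
```

Request:
inch_along --offsets '[[[0,0,0],[0,0,0]],[[0,0,0],[0,0,0]],[[0,0,0],[0,0,0]],[[0,0,0],[0,0,0]],[[0,0,0],[0,0,0]]]' --finger_gap 26

```text
clock: 7.3
eef_pos: [585.2, 69.3, 211.0]
eef_rot: [-3.141, -0.0, 1.688]
wrist_force: [-0.4, -0.5, 0.1]
finger_gap: 26.1
finger_force: 0.0
```

```bash
python3 - <<'E'
from h import *
p,d=manip.camera("scene");p=cv2.resize(p[130:330,240:440],None,fx=3,fy=3,interpolation=2)
q,d=manip.camera("side");q=cv2.resize(q[100:280,240:420],None,fx=3,fy=3,interpolation=2)
o=np.zeros((600,800,3),np.uint8);o[:400,:400]=cv2.resize(p,(400,400));o[:400,400:]=cv2.resize(q,(400,400));cv2.imwrite("pics/sq3.png",o[:400,:,::-1])
E
```

```text
(no output)
```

View pics/sq3.png

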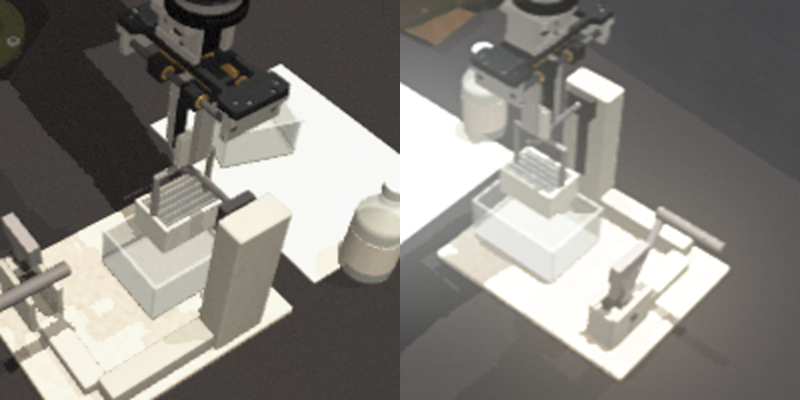

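Scaled: -60 mm is -2.4, -15 mm is -0.6.

Request:
inch_along --offsets '[[[0,0,-0.2],[0,0,0]],[[0,0,-0.6],[0,0,0]],[[0,0,-1.2],[0,0,0]],[[0,0,-1.8],[0,0,0]],[[0,0,-2.4],[0,0,0]]]'

```text
clock: 7.9
eef_pos: [585.2, 69.3, 272.7]
eef_rot: [3.141, 0.0, 1.688]
wrist_force: [-0.3, -0.6, 0.1]
finger_gap: 26.3
finger_force: 0.0
```

Request:
inch_along --offsets '[[[-0.8,-0.48,0],[0,0,0]],[[-2.4,-1.2,0],[0,0,0]],[[-4,-2,0],[0,0,0]],[[-5.2,-2.32,0],[0,0,0]],[[-6,-2.32,0],[0,0,0]]]' --finger_gap 0

```text
clock: 8.4
eef_pos: [544.4, -88.5, 272.5]
eef_rot: [3.14, 0.001, 1.686]
wrist_force: [-0.5, 0.5, 0.7]
finger_gap: 0.3
finger_force: 0.0
```

Request:
inch_along --offsets '[[[0,0,1],[0,0,0]],[[0,0,2.6],[0,0,0]],[[0,0,4.2],[0,0,0]],[[0,0,5.6],[0,0,0]],[[0,0,6.36],[0,0,0]]]'

```text
clock: 8.9
eef_pos: [544.3, -86.3, 110.1]
eef_rot: [-3.139, -0.001, 1.688]
wrist_force: [0.5, -0.0, -0.2]
finger_gap: 0.4
finger_force: 0.0
```

```bash
python3 - <<'E'
from h import *
T,p,d=wsnap("w4");print(T[:3,3]);W=wcloud(T,d).reshape(-1,3)
R=Ro.from_euler("z",.116).as_matrix();P=(W-[594.8,-15.4,0])@R;print((T[:3,3]-[594.8,-15.4,0])@R)
C=cloud("scene",manip.camera("scene")[1]).reshape(-1,3);P=(C-[594.8,-15.4,0])@R
S=P[(abs(P[:,0]+50)<35)&(abs(P[:,1]+100)<40)&(P[:,2]>118)&(P[:,2]<165)];print(len(S),np.percentile(S,[3,97],axis=0))
S=P[(abs(P[:,0])<60)&(abs(P[:,1]-85)<60)&(P[:,2]>190)&(P[:,2]<250)];print(len(S),np.percentile(S,[2,50,98],axis=0))
E
```

```text
[544.33124743 -86.31409672 110.10454734]
[-58.33717876 -64.59626672 110.10454734]
388 [[ -76.39685345 -100.37710495  120.38056667]
 [ -20.67821925  -65.40266042  159.56774214]]
400 [[-18.53109723  47.45982894 192.2634341 ]
 [  4.25447735  83.98597124 202.66369821]
 [ 54.19557009 122.29226163 240.57109744]]
```

Scaled: -68 mm is -2.72, -55 mm is -2.2.

Request:
inch_along --offsets '[[[-0.4,0,0],[0,0,0]],[[-1,0,0],[0,0,0]],[[-1.6,0,0],[0,0,0]],[[-2.2,0,0],[0,0,0]],[[-2.72,0,0],[0,0,0]]]'

```text
clock: 9.5
eef_pos: [553.3, -155.9, 112.6]
eef_rot: [3.141, 0.001, 1.687]
wrist_force: [0.3, 1.4, -0.7]
finger_gap: 0.2
finger_force: 0.2
```

Request:
inch_along --offsets '[[[-0.32,0,0],[0,0,0]],[[-0.6,0,0],[0,0,0]],[[-0.6,0,0],[0,0,0]]]'

```text
clock: 9.8
eef_pos: [554.8, -169.7, 112.0]
eef_rot: [3.142, 0.0, 1.687]
wrist_force: [0.6, -0.4, 0.5]
finger_gap: 0.6
finger_force: 0.2
```

Request:
inch_along --offsets '[[[0,0,-0.8],[0,0,0]],[[0,0,-2],[0,0,0]],[[0,0,-3.2],[0,0,0]],[[0,0,-4],[0,0,0]],[[0,0,-4],[0,0,0]]]' --finger_gap 50

```text
clock: 10.3
eef_pos: [555.7, -168.8, 214.9]
eef_rot: [3.137, 0.002, 1.688]
wrist_force: [0.8, -0.1, 0.8]
finger_gap: 36.9
finger_force: 0.0
```

```bash
python3 - <<'E'
from h import *
np.set_printoptions(precision=1,suppress=True)
R=Ro.from_euler("z",.116).as_matrix();print((tool()[:3,3]-[594.8,-15.4,0])@R)
for n in("scene","side"):
    p,d=manip.camera(n);P=(cloud(n,d).reshape(-1,3)-[594.8,-15.4,0])@R
    S=P[(P[:,0]>-85)&(P[:,0]<-15)&(P[:,1]>-180)&(P[:,1]<-60)&(P[:,2]>78)&(P[:,2]<150)];print(len(S),np.percentile(S,[2,50,98],axis=0))
    S=P[(P[:,0]>0)&(P[:,0]<50)&(P[:,1]>-180)&(P[:,1]<-105)&(P[:,2]>145)&(P[:,2]<180)];print(len(S),np.percentile(S,[2,50,98],axis=0))
    cv2.imwrite(f"pics/{n}5.png",p[...,::-1])
a,b=cv2.imread("pics/scene5.png"),cv2.imread("pics/side5.png")
cv2.imwrite("pics/sq5.png",np.hstack([cv2.resize(a[150:350,200:400],(400,400)),cv2.resize(b[120:280,260:420],(400,400))]))
E
```

```text
[ -56.6 -147.8  214.9]
482 [[ -78.8 -154.9   82.7]
 [ -57.7 -133.4  104.3]
 [ -22.2  -84.4  112.9]]
278 [[  16.2 -172.9  154.2]
 [  25.9 -141.1  163.2]
 [  30.4 -106.4  167.2]]
415 [[ -82.3 -154.4   81.3]
 [ -58.3 -129.2  102. ]
 [ -18.3  -84.1  112.6]]
106 [[  11.2 -172.7  151.5]
 [  16.1 -152.7  162. ]
 [  25.1 -106.7  165.9]]
```

View pics/sq5.png

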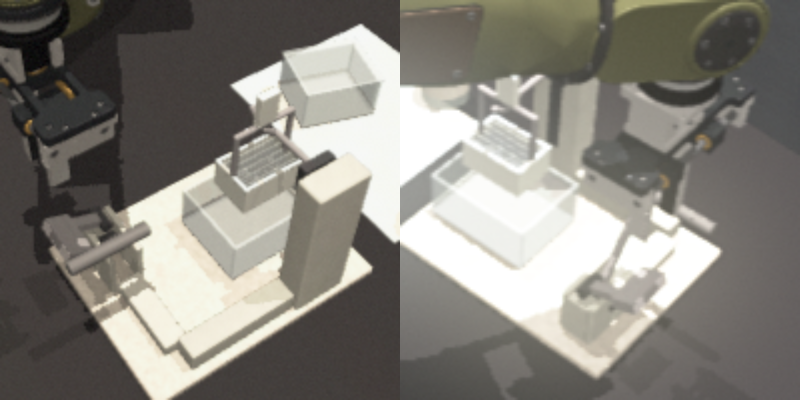

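Scaled: 79 mm is 3.16, 11 mm is 0.44.

Request:
inch_along --offsets '[[[0.16,0.8,0],[0,0,0]],[[0.32,2,0],[0,0,0]],[[0.44,3.16,0],[0,0,0]],[[0.44,3.16,0],[0,0,0]],[[0.44,3.16,0.8],[0,0,0]]]' --finger_gap 50

```text
clock: 10.9
eef_pos: [632.5, -148.5, 192.0]
eef_rot: [3.14, 0.001, 1.689]
wrist_force: [0.0, -0.5, 0.4]
finger_gap: 49.9
finger_force: 0.0
```

Request:
inch_along --offsets '[[[0,0,0.8],[0,0,0]],[[0,0,1.6],[0,0,0]],[[0,0,2.16],[0,0,0]],[[0,0,2.16],[0,0,0]]]'

```text
clock: 11.3
eef_pos: [630.6, -148.5, 135.3]
eef_rot: [-3.138, -0.002, 1.688]
wrist_force: [-0.0, -0.1, -0.8]
finger_gap: 49.9
finger_force: 0.0
```

Request:
inch_along --offsets '[[[0,0,0],[0,0,0]],[[0,0,0],[0,0,0]],[[0,0,0],[0,0,0]],[[0,0,0],[0,0,0]],[[0,0,0],[0,0,0]]]' --finger_gap 10 --grip_force 40

```text
clock: 11.8
eef_pos: [632.6, -148.7, 138.8]
eef_rot: [3.14, 0.0, 1.688]
wrist_force: [2.5, 1.4, -3.6]
finger_gap: 15.2
finger_force: 40.0
```

```bash
python3 - <<'E'
from h import *
R=Ro.from_euler("z",.116).as_matrix();print((tool()[:3,3]-[594.8,-15.4,0])@R)
for q in (.0,.1,.2,.35,.5,.65,.8,.95,1.05,1.1): print(q, 130*(np.sin(.6-q)-np.sin(.6)), 130*(np.cos(.6-q)-np.cos(.6)))
E
```

```text
[  22.07698774 -136.76860876  138.76094303]
0.0 0.0 0.0
0.1 -11.078201522808207 6.792103107490276
0.2 -22.779137041230037 12.44429928211688
0.35 -41.241006838266614 18.664984884125634
0.5 -60.42517737726695 22.056911547885175
0.65 -79.90081354654278 22.543903913087433
0.8 -99.23053454471255 20.115025181103228
0.95 -117.98023651056326 14.824822731901072
1.05 -129.94904097581454 9.764493367589813
1.1 -135.728841559901 6.792103107490261
```

Scaled: -15 mm is -0.6, -29 mm is -1.16.

Request:
inch_along --offsets '[[[0,-0.2,-0.12],[0,0,0]],[[0,-0.44,-0.272],[0,0,0]],[[0,-0.68,-0.392],[0,0,0]],[[0,-0.92,-0.5],[0,0,0]],[[0,-1.16,-0.6],[0,0,0]]]'

```text
clock: 12.3
eef_pos: [604.7, -151.9, 154.8]
eef_rot: [3.136, 0.001, 1.688]
wrist_force: [9.1, 1.9, 7.0]
finger_gap: 15.2
finger_force: 40.0
```

Request:
inch_along --offsets '[[[0,-0.24,-0.08],[0,0,0]],[[0,-0.48,-0.148],[0,0,0]],[[0,-0.76,-0.208],[0,0,0]],[[0,-1,-0.248],[0,0,0]],[[0,-1.24,-0.28],[0,0,0]]]'

```text
clock: 12.8
eef_pos: [574.4, -155.4, 162.7]
eef_rot: [3.134, 0.002, 1.688]
wrist_force: [8.3, 4.8, 15.1]
finger_gap: 15.1
finger_force: 40.0
```

```bash
python3 - <<'E'
from h import *
T=tool();R=Ro.from_euler("z",.116).as_matrix();p=(T[:3,3]-[594.8,-15.4,0])@R;print(p,np.arctan2(p[0]+50,p[2]+18.8-50),np.hypot(p[0]+50,p[2]+18.8-50))
E
```

```text
[ -36.49487247 -136.71091123  162.71133111] 0.10233302604879989 132.2029450505293
```

The manual's scale: shifts go in units of 25 mm and turns go in units of 0.25 rad. Converting my numbers, -20 mm is -0.8, -2 mm is -0.08.

Request:
inch_along --offsets '[[[0,-0.24,-0.08],[0,0,0]],[[0,-0.52,-0.096],[0,0,0]],[[0,-0.8,-0.096],[0,0,0]],[[0,-1.04,-0.076],[0,0,0]],[[0,-1.32,-0.04],[0,0,0]]]'

```text
clock: 13.3
eef_pos: [541.0, -159.2, 162.8]
eef_rot: [3.136, 0.001, 1.688]
wrist_force: [6.0, 3.5, 10.1]
finger_gap: 14.6
finger_force: 40.0
```

Request:
inch_along --offsets '[[[0,-0.24,0.04],[0,0,0]],[[0,-0.48,0.096],[0,0,0]],[[0,-0.72,0.164],[0,0,0]],[[0,-0.96,0.24],[0,0,0]],[[0,-1.16,0.32],[0,0,0]]]'

```text
clock: 13.8
eef_pos: [512.0, -162.6, 154.4]
eef_rot: [3.137, 0.001, 1.688]
wrist_force: [8.2, 4.7, 6.8]
finger_gap: 15.2
finger_force: 40.0
```

```bash
python3 - <<'E'
from h import *
T=tool();R=Ro.from_euler("z",.116).as_matrix();p=(T[:3,3]-[594.8,-15.4,0])@R;print(p,.6-np.arctan2(p[0]+50,p[2]+18.8-50),np.hypot(p[0]+50,p[2]+18.8-50))
E
```

```text
[ -99.28851047 -136.62569595  154.40318132] 0.9805570209332444 132.6965755114942
```

Request:
inch_along --offsets '[[[0,-0.16,0.064],[0,0,0]],[[0,-0.32,0.128],[0,0,0]],[[0,-0.4,0.16],[0,0,0]],[[0,-0.4,0.16],[0,0,0]]]'

```text
clock: 14.2
eef_pos: [503.6, -163.6, 151.2]
eef_rot: [3.133, 0.001, 1.688]
wrist_force: [14.8, 7.7, 7.0]
finger_gap: 15.3
finger_force: 40.0
```

Request:
inch_along --offsets '[[[0,-0.04,0.02],[0,0,0]],[[0,-0.08,0.04],[0,0,0]],[[0,-0.08,0.04],[0,0,0]],[[0,-0.08,0.04],[0,0,0]]]'

```text
clock: 14.6
eef_pos: [503.3, -163.7, 151.1]
eef_rot: [3.129, 0.002, 1.688]
wrist_force: [24.6, 9.1, 9.1]
finger_gap: 15.2
finger_force: 40.0
```

```bash
python3 - <<'E'
from h import *
np.set_printoptions(precision=1,suppress=True)
T=tool();R=Ro.from_euler("z",.116).as_matrix();p=(T[:3,3]-[594.8,-15.4,0])@R;print(p,.6-np.arctan2(p[0]+50,p[2]+18.8-50),np.hypot(p[0]+50,p[2]+18.8-50))
q,d=manip.camera("scene");cv2.imwrite("pics/f1.png",cv2.resize(q[150:350,200:400],(400,400))[...,::-1])
P=(cloud("scene",d).reshape(-1,3)-[594.8,-15.4,0])@R
S=P[(abs(P[:,0])<25)&(abs(P[:,1]-85)<50)&(P[:,2]>125)&(P[:,2]<250)];print(np.percentile(S,[1,50,99],axis=0))
S=P[(abs(P[:,0])<30)&(abs(P[:,1]-85)<12)&(P[:,2]>160)];print("tabtop",np.percentile(S,[2,50,98],axis=0))
q,d=manip.camera("side");cv2.imwrite("pics/f2.png",cv2.resize(q[120:280,260:420],(400,400))[...,::-1])
cv2.imwrite("pics/f.png",np.hstack([cv2.imread("pics/f1.png"),cv2.imread("pics/f2.png")]))
E
```

```text
[-108.  -136.7  151.1] 1.0506448044133432 133.19518255504468
[[-20.2  45.7 126. ]
 [  3.5  83.2 144.9]
 [ 23.  126.5 181.2]]
tabtop [[ -3.9  73.4 161.4]
 [  3.7  82.9 174.6]
 [  6.1  95.4 181.3]]
```

View pics/f.png

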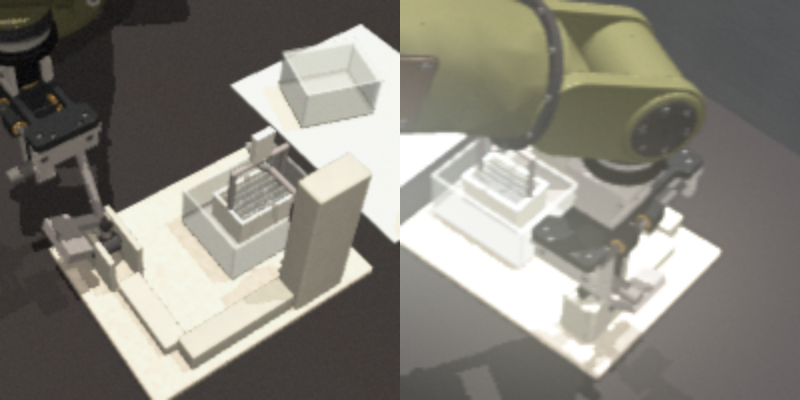

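Request:
inch_along --offsets '[[[0,0,0],[0,0,0]],[[0,0,0],[0,0,0]],[[0,0,0],[0,0,0]],[[0,0,0],[0,0,0]],[[0,0,0],[0,0,0]]]'

```text
clock: 15.2
eef_pos: [503.3, -163.7, 151.1]
eef_rot: [3.129, 0.002, 1.688]
wrist_force: [24.9, 10.1, 9.3]
finger_gap: 15.2
finger_force: 40.0
```

```bash
python3 -c "
from cell import manip;print(manip.sign_off())"
```

```text
the job is handed in; nothing more can be done
None
```

The rack hangs upright on the hook and is lowered into the dish, the catch was tipped outward before the pull, and the gripper still holds the lever at its stop; handed in at 15.2 s without touching the bystanders (the sign-off gave no verdict).

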